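# Put the modelling supplies back in their holders

## Task

Clear up the model-building desk: stand the orange-capped glue jar in the orange dish, the green-capped cement bottle in the square green dish, the red-banded white bottle in the white dish with the red floor, and drop the yellow tape roll over the post of the yellow spindle. Each must sit fully down in its own holder, the bottles and jar upright, and everything let go. Leave the model aeroplane and the hobby knife where they are.

Things in the scene. Friction and masses are not known exactly. Their poses are not given: they have to be found in the camera images.
- glue_jar: Loose glue jar with an orange cap: pale cream hexagonal body 46 mm across the flats, 53 mm across the corners, 42 mm high, then a short shoulder and a cap 36 mm across; 64 mm high in all, about 0.12 kg. It stands upright. Origin: centre of the underside; z up. Corners of the hexagon lie at 0, 60, 120... degrees from its x axis (flats face 30, 90, 150... degrees). Belongs in the orange holder.
- cement_bottle: Loose cement bottle with a bright green cap: pale green square body 44 x 44 mm, 52 mm high, faces square to its x and y axes; cap 28 mm across; 76 mm high in all, about 0.13 kg. It stands upright. Origin: centre of the underside; z up. Belongs in the green holder.
- tape_roll: Loose roll of yellow masking tape lying flat: 56 mm across, hole 34 mm across, 24 mm high, about 0.06 kg. Origin: centre of the underside; z up. Belongs on the yellow spindle.
- white_bottle: Loose round white bottle with a red band: 40 mm across and 76 mm high, then a shoulder and a white cap 26 mm across; 100 mm high in all, about 0.09 kg. It stands upright. Origin: centre of the underside; z up. Belongs in the white holder.
- orange_holder: Fixed round orange dish for the glue jar: 82 mm across, 12 mm high, recess 70 mm across with its floor 4 mm above the table. Origin: centre of the underside; z up.
- green_holder: Fixed square green dish for the cement bottle: 74 x 74 mm, 12 mm high, sides along its x and y axes, recess 62 x 62 mm with its floor 4 mm above the table (the bottle goes in squared up with it, any of the four ways). Origin: centre of the underside; z up.
- yellow_spindle: Fixed yellow disc 76 mm across and 6 mm thick with a steel post, 16 mm across, standing up from its middle to 30 mm above the table; the tape roll drops over the post and lies on the disc. Origin: centre of the underside; z up.
- white_holder: Fixed round white dish with a red floor, for the white bottle: 70 mm across, 12 mm high, recess 58 mm across with its floor 4 mm above the table. Origin: centre of the underside; z up.
- aeroplane: Finished model aeroplane, olive and silver, on its wheels to the robot's left: span 270 mm, length 215 mm, 90 mm high. Not to be disturbed. Origin: on the table beneath the wing's trailing part; x from nose to tail, z up.
- hobby_knife: Hobby knife with a teal handle lying on the desk to the robot's right: 155 mm long, 10 mm thick. Not to be disturbed. Origin: on the table under its middle; x from handle to blade.
There are look-alikes about, which are no part of the job. Of the things that look like the white_bottle, take the one that is farthest from the robot's base at the start.

How it is judged:
By the outcome, as a careful person would: the job done as asked, in the order asked, and still so for the second after the job is handed in, with the robot touching nothing.
It also fails if it takes over 104 s, if anything falls off the work surface, if the arm or the gripper's body presses on something with over 40 N, if the wrist force passes 120 N, or if a joint passes its speed limit or range.

## Robot

A 6-joint arm with a two-finger parallel gripper is mounted at the origin on the work surface. World frame = base frame: x ahead of the robot, y to its left, z up, the work surface at z = 0. Lengths are in m, angles in rad, forces in N, time in s.
With the tool pointing down it reaches from about 0.275 to 0.85 m from the base axis. Payload 5.2 kg.
Tool frame: the origin (TCP) lies on the mounting face of the last link; the fingertips stand 173 mm ahead of it and the grasp point (between the pads) lies bot.grip_depth ahead of it (bot.grip_depth is the distance from the TCP to the grasp point, in m); z points along the fingers, y is the direction in which the jaws open and shut (so a half turn about z gives the same grasp; the last joint's range is limited). The gripper opens to 85 mm and grips with 20 to 120 N. Pads are 22 mm wide; open, the fingers measure 114 mm over their backs; the gripper's body (76 mm by 85 mm) begins 54 mm behind the grasp point. The pads swing forward as they close: fully open they stand 13 mm farther back than shut.
Start: joints at [0.942, 0.259, 1.535, -0, 1.348, -0.203], TCP at [0.227, 0.501, 0.405] pointing down, gripper open.
Joint ranges: [-3.14, 3.14], [-0.91, 2.08], [0.19, 2.58], [-1.22, 4.36], [0.22, 2.71], [-3.12, 3.12]. Speed limits (rad/s): [2.57, 2.57, 3.14, 3.14, 3.14, 3.14].

## Interface

Orientations are given as a rotation vector (axis times angle).
In Python, from cell import bot, optics, order gives the robot as it stands. The module is installed in compiled form; this text tells all that it offers.
- The arm moves only by the tool apply_moves, never from a script. Its argument "targets" is one flat list of numbers, 5 for each row, row after row: the shift along the world's x, y, z in m, then the turn about the world's z in rad, then the finger opening in m, from 0 to 0.0854. In form: [dx, dy, dz, turn, jaw, dx, dy, dz, turn, jaw, ...]. A call has 1 to 8 rows; each row shifts and turns the pose as measured when the row begins; what a row does not reach is not made up. A row lasts 1/8 s, in which the tool goes at most 62.5 mm and 10.7 degrees, less where a joint would pass 70% of its speed; a pose out of reach is approached as far as the arm can. A call with a gripper value outside its range is refused whole. The fingers move at their own pace and stop on an object; the grip force is fixed at half the most. Time passes only in rows, so rows that do not move let the fingers close. It gives the time, the measured TCP pose, the force and the opening at its end, in the units of the state.
- bot.read_state(): the state, without advancing time (a new reading comes with each control period).
- optics.snapshot(name): name is "scene" or "top" or "wrist"; returns a dict with "pixels" (384x512x3 uint8, red, green, blue), "depth" (384x512 float32, m along the optical axis (not along the pixel's ray), 0 where there is no reading), "mtx" (3x3 intrinsics, pixels), "R" (3x3) and "t" (3): a world point X has camera coordinates R X + t. Camera axes: x right, y down, z forward; pixel columns grow to the right and rows downward; lengths in m; the calibration is good to about 2 mm. A picture is of the moment at which its call begins.
- order.job_done(): hands the job in, once; it reports no verdict.
Trained networks look in a picture, given as the dict that the camera call returned (one of the last four; its "shot" number tells which), for a name from the list of things; names that differ only in an ending like _2 or _b are one class to them, and where a whole thing is asked for, a point or a joint stands for the part that bears it (a point fixed in the world has none). Each returns a list of dicts, best first, with "conf" (0 to 1); they miss things now and then, are a little off and sometimes report something else, mostly with a low value. They report only what shows in the picture. A call takes as long as a camera call. They do not tell look-alikes from the thing itself.
- optics.masks_of(picture, thing): "pixels" (384x512 bool, what is visible of it) and "centre" ([row, column] as shares, 0 to 1, of the picture: columns of its width, rows of its height, amid what is visible of it).
- optics.pinpoint(picture, thing): "centre" ([row, column] as shares, 0 to 1, of the picture: columns of its width, rows of its height: a listed point, or the origin of a listed thing).
The state is a dict: "clock": time; "joint_pos": joint angles; "qvel": joint speeds; "joint_torque": joint torques, N m; "position": TCP position; "orientation": TCP orientation; "wrist_force": force on the tool from outside, world axes, zero at the start; "moment": the same for the moment, N m; "finger_gap": finger opening in m.
Only numpy, scipy, OpenCV 4.12 (cv2) and the standard library are available. Lean on these libraries where they do the work, as an engineer would, in place of code of your own. Each camera call takes 0.05 s, during which the arm holds its last target. There are 200 camera calls.

## Working session

There is one attempt and no reset: what is moved stays moved. The work goes in short steps, Python scripts to look and compute and a tool call to move; the robot and the scene stay as the last step left them, time stands still between calls to the robot, and variables do not carry over. Pictures are saved under pics/ and viewed, about 12 in all and at most 16, crops included, and the job is handed in when it is done.

Besides the shell and the picture viewer there is one more tool, called after "Call:" as name(argument=value, ...) on one line, values as JSON. apply_moves: Moves the arm, as the interface text tells. Its arguments: {"type":"object","properties":{"targets":{"type":"array"}},"required":["targets"]}

```bash
mkdir -p pics; cat > h.py <<'E'
import numpy as np, cv2
from cell import bot, optics, order
def save(p,n,crop=None,s=1):
    im=p["pixels"][:,:,::-1]
    if crop: r0,r1,c0,c1=crop; im=im[r0:r1,c0:c1]
    cv2.imwrite("pics/"+n,cv2.resize(im,None,fx=s,fy=s,interpolation=cv2.INTER_CUBIC))
def cloud(p):
    d=p["depth"]; K=p["mtx"]; v,u=np.mgrid[:384,:512]
    X=np.stack([(u-K[0,2])/K[0,0]*d,(v-K[1,2])/K[1,1]*d,d],-1)
    W=(X-p["t"])@p["R"]; W[d==0]=np.nan
    return W
def onplane(p,rc,z):
    K=p["mtx"]; v,u=rc[0]*384,rc[1]*512
    r=p["R"].T@np.array([(u-K[0,2])/K[0,0],(v-K[1,2])/K[1,1],1]); c=-p["R"].T@p["t"]
    return c+r*(z-c[2])/r[2]
E
python3 - <<'E'
from h import *
s=bot.read_state(); print(s["clock"],s["position"],s["orientation"],s["finger_gap"],bot.grip_depth)
top=optics.snapshot("top"); sc=optics.snapshot("scene")
save(top,"top.png",s=1.5); save(sc,"scene.png",s=1.5)
for nm,p in(("top",top),("scene",sc)):
  W=cloud(p)
  print(nm,"cam",-p["R"].T@p["t"])
  for t in "glue_jar cement_bottle tape_roll white_bottle orange_holder green_holder yellow_spindle white_holder".split():
    for m in optics.masks_of(p,t)[:4]:
      w=W[m["pixels"]]; w=w[~np.isnan(w[:,0])]
      if len(w)<10: continue
      zt=np.percentile(w[:,2],97); wt=w[w[:,2]>zt-.004]
      print(t,round(m["conf"],2),"px",np.round(np.array(m["centre"])*[384,512]),"ztop %.3f"%zt,"topc",np.round((wt[:,:2].max(0)+wt[:,:2].min(0))/2,3),"ext",np.round(np.r_[w[:,:2].min(0),w[:,:2].max(0)],3))
    for m in optics.pinpoint(p,t)[:3]: print("   pin",round(m["conf"],2),np.round(onplane(p,m["centre"],0)[:2],3))
E
```

```text
0.0 [0.22702451 0.50071589 0.40387074] [-6.63664328e-01 -3.06995544e+00  2.70108806e-03] 0.08514268852646595 0.1547
top cam [0.25866261 0.02801101 1.03369202]
glue_jar 0.62 px [141. 247.] ztop 0.067 topc [0.614 0.075] ext [0.59  0.05  0.633 0.099]
   pin 0.64 [0.605 0.07 ]
cement_bottle 0.87 px [186. 181.] ztop 0.078 topc [0.474 0.252] ext [0.452 0.23  0.496 0.274]
   pin 0.71 [0.468 0.245]
tape_roll 0.49 px [200. 367.] ztop 0.027 topc [ 0.451 -0.27 ] ext [ 0.424 -0.296  0.477 -0.243]
   pin 0.48 [ 0.448 -0.266]
white_bottle 0.69 px [172. 356.] ztop 0.102 topc [ 0.541 -0.235] ext [ 0.523 -0.251  0.558 -0.215]
white_bottle 0.65 px [247. 407.] ztop 0.102 topc [ 0.338 -0.374] ext [ 0.318 -0.39   0.356 -0.355]
white_bottle 0.51 px [245. 335.] ztop 0.102 topc [ 0.327 -0.186] ext [ 0.307 -0.205  0.345 -0.166]
   pin 0.82 [ 0.533 -0.245]
   pin 0.57 [ 0.336 -0.379]
   pin 0.55 [ 0.629 -0.25 ]
orange_holder 0.59 px [145. 193.] ztop 0.014 topc [0.601 0.24 ] ext [0.56  0.198 0.644 0.284]
   pin 0.79 [0.604 0.242]
green_holder 0.69 px [149. 302.] ztop 0.014 topc [ 0.611 -0.082] ext [ 0.569 -0.1
[... 1452 characters left out ...]
94 -0.228  0.356 -0.165]
white_bottle 0.53 px [156. 156.] ztop 0.098 topc [ 0.343 -0.373] ext [ 0.185 -0.472  0.366 -0.353]
   pin 0.84 [ 0.33  -0.207]
   pin 0.75 [ 0.628 -0.246]
   pin 0.66 [ 0.546 -0.233]
orange_holder 0.73 px [239. 308.] ztop 0.012 topc [0.61  0.239] ext [0.565 0.2   0.652 0.28 ]
   pin 0.73 [0.609 0.246]
green_holder 0.8 px [223. 207.] ztop 0.013 topc [ 0.62  -0.084] ext [ 0.573 -0.127  0.663 -0.043]
   pin 0.7 [ 0.614 -0.086]
yellow_spindle 0.73 px [207. 272.] ztop 0.026 topc [0.479 0.095] ext [0.441 0.06  0.517 0.131]
   pin 0.66 [0.474 0.094]
white_holder 0.57 px [201. 223.] ztop 0.012 topc [ 0.476 -0.072] ext [ 0.438 -0.108  0.512 -0.038]
   pin 0.78 [ 0.477 -0.073]
```

View pics/top.png

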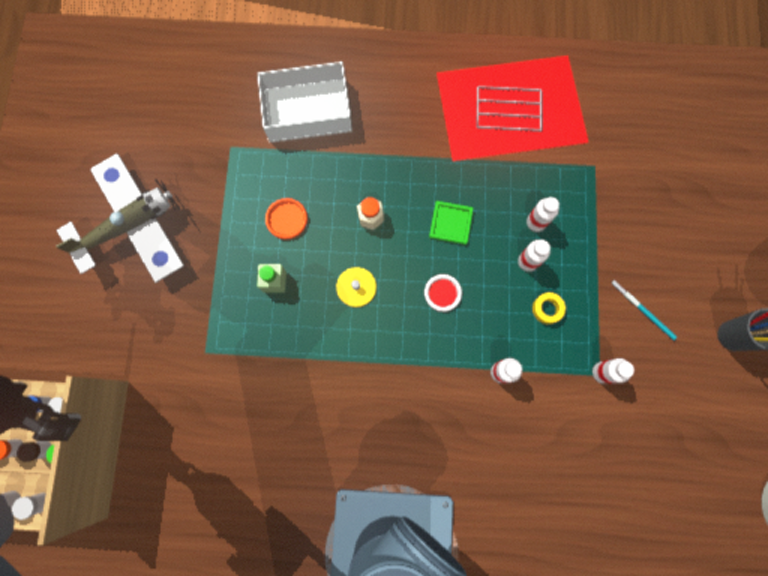

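View pics/scene.png

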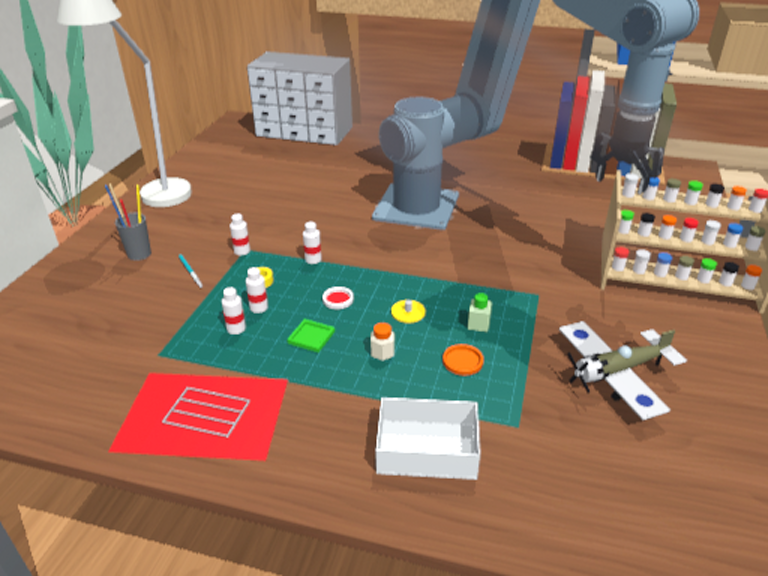

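Four white bottles show; the one at px (540,215) in the top view (x≈0.63, y≈-0.25) is farthest from the base. The two views agree to about 6 mm, so I'll refine with the wrist camera. Moving over the jar region.

Call:
apply_moves(targets=[0.04, -0.045, 0, 0, 0.085, 0.04, -0.045, 0, 0, 0.085, 0.04, -0.045, 0, 0, 0.085, 0.04, -0.045, 0, 0, 0.085, 0.04, -0.045, 0, 0, 0.085, 0.04, -0.045, 0, 0, 0.085, 0.04, -0.045, 0, 0, 0.085, 0.04, -0.045, 0, 0, 0.085])

```text
clock: 2.7
position: [0.5521, 0.1324, 0.406]
orientation: [0.648, 3.071, 0.007]
wrist_force: [0.1, -0.1, 0.9]
finger_gap: 0.085
```

```bash
cat >> h.py <<'E'
from scipy.spatial.transform import Rotation as Ro
def yaw(s=None):
    s=s or bot.read_state(); y=Ro.from_rotvec(s["orientation"]).as_matrix()[:,1]; return np.degrees(np.arctan2(y[1],y[0]))
def rect(p,m,z0,z1):
    "min-area rect of mask points with height z0..z1 (cm-accurate yaw), in mm"
    W=cloud(p); w=W[m]; w=w[(w[:,2]>z0)&(w[:,2]<z1)]
    h=cv2.minAreaRect((w[:,:2]*1000).astype(np.float32)); c,r=cv2.minEnclosingCircle((w[:,:2]*1000).astype(np.float32))
    return len(w),np.round(h[0],1),np.round(h[1],1),round(h[2],1),"circ",np.round(c,1),round(r,1),"zmed %.4f"%np.median(w[:,2])
E
python3 - <<'E'
from h import *
s=bot.read_state(); print(s["clock"],s["position"],yaw(s),s["wrist_force"])
p=optics.snapshot("wrist"); save(p,"w1.png",s=1.5); print(-p["R"].T@p["t"])
W=cloud(p); print(np.nanmin(W.reshape(-1,3),0),np.nanmax(W.reshape(-1,3),0))
B=dict(glue_jar=(.03,.08),cement_bottle=(.03,.09),orange_holder=(.009,.02),green_holder=(.009,.02),yellow_spindle=(.003,.012),white_holder=(.009,.02))
for t,b in B.items():
  for m in optics.masks_of(p,t)[:2]:
    try: print(t,m["conf"],np.round(np.array(m["centre"])*[384,512]),rect(p,m["pixels"],*b))
    except Exception as e: print(t,m["conf"],e)
E
```

```text
2.7 [0.55211456 0.13235527 0.40599594] 66.17323078688543 [ 0.05407864 -0.12905586  0.8926962 ]
[0.47749222 0.16680261 0.37459641]
[ 0.28791775 -0.30997264 -0.00415878] [1.02679686 0.45738601 0.32413048]
cement_bottle 0.97 [ 48. 328.] (2366, array([474.6, 253.1]), array([43.9, 44.5]), 2.7, 'circ', array([474.6, 253.2]), 29.8, 'zmed 0.0521')
orange_holder 0.73 [222. 233.] (114, array([603. ,  79.8]), array([51.8, 22.8]), 73.1, 'circ', array([613.4,  76.6]), 25.9, 'zmed 0.0147')
orange_holder 0.71 [157. 347.] (914, array([600.6, 240.7]), array([79.7, 80.5]), 69.5, 'circ', array([600.6, 240.9]), 40.8, 'zmed 0.0110')
green_holder 0.63 [249. 116.] (559, array([608.8, -81.9]), array([75.1, 70.7]), 82.4, 'circ', array([609.3, -81.1]), 49.7, 'zmed 0.0113')
yellow_spindle 0.58 [110. 194.] (3149, array([472.4,  94.8]), array([74.4, 73.9]), 66.0, 'circ', array([472.4,  94.9]), 37.8, 'zmed 0.0056')
white_holder 0.8 [161.  71.] (837, array([469.8, -70.7]), array([68.2, 69.1]), 38.1, 'circ', array([469.5, -70.8]), 34.9, 'zmed 0.0113')
```

View pics/w1.png

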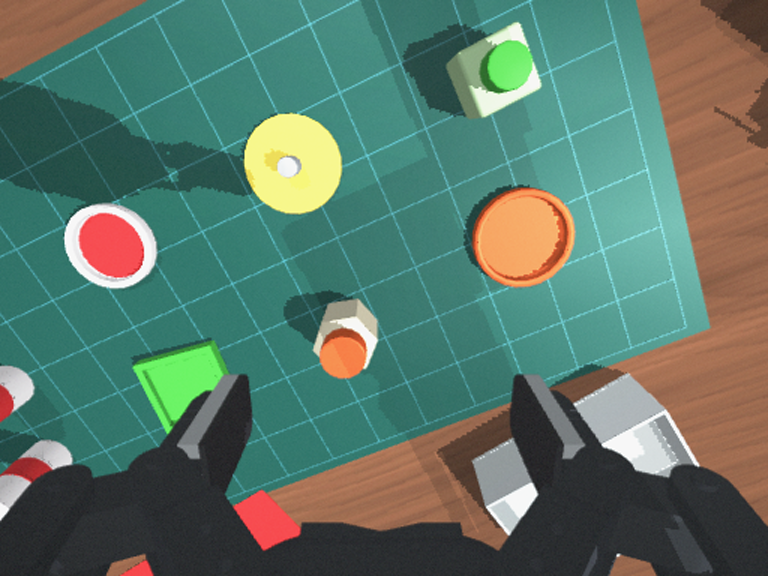

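```bash
python3 - <<'E'
from h import *
p=optics.snapshot("wrist"); W=cloud(p)
def sel(x0,x1,y0,y1,z0,z1):
    return (W[...,0]>x0)&(W[...,0]<x1)&(W[...,1]>y0)&(W[...,1]<y1)&(W[...,2]>z0)&(W[...,2]<z1)
for n,b in dict(jarbody=(.57,.66,.03,.12,.015,.05),jarall=(.57,.66,.03,.12,.02,.09),cap=(.57,.66,.03,.12,.058,.09),green=(.55,.67,-.14,-.02,.007,.02),cem=(.43,.52,.2,.3,.03,.058)).items():
    m=sel(*b); 
    try: print(n,rect(p,m,-1,1))
    except Exception as e: print(n,e)
# hexagon fit on body points: orientation minimising 6-fold support width
w=W[sel(.57,.66,.03,.12,.012,.045)][:,:2]; w=cv2.convexHull((w*1000).astype(np.float32))[:,0]
a=np.radians(np.arange(0,60,1)); 
def area(t):
    n=np.stack([np.cos(t+np.arange(6)*np.pi/3),np.sin(t+np.arange(6)*np.pi/3)],1); h=(w@n.T).max(0); return h[:3]+h[3:]
A=[area(t) for t in a]; k=np.argsort([sum(x) for x in A])[:4]
print([(np.degrees(a[i]),A[i]) for i in k])
E
```

```text
jarbody (728, array([611.1,  79. ]), array([45.9, 44. ]), 46.5, 'circ', array([614.4,  76.1]), 26.4, 'zmed 0.0416')
jarall (1479, array([611.3,  78.9]), array([45.9, 44.5]), 46.2, 'circ', array([614.4,  76.1]), 26.4, 'zmed 0.0557')
cap (715, array([614.5,  76.1]), array([34.6, 35.2]), 79.3, 'circ', array([614.7,  76. ]), 18.1, 'zmed 0.0632')
green (669, array([610. , -82.4]), array([75.8, 73.5]), 82.3, 'circ', array([610.3, -82.1]), 51.8, 'zmed 0.0111')
cem (1430, array([474.6, 253.1]), array([44.1, 44.2]), 2.4, 'circ', array([474.5, 252.8]), 29.4, 'zmed 0.0511')
[(np.float64(46.0), array([45.93915715, 46.7260659 , 46.37999503])), (np.float64(47.0), array([46.13000481, 46.6554843 , 46.68208989])), (np.float64(45.0), array([46.28252117, 47.03596633, 46.19876524])), (np.float64(44.0), array([46.67777159, 47.33153915, 46.00346287]))]
```

The wrist view shows the jar at px (345,340), cement bottle (500,70), orange dish (523,237), spindle (292,163), green dish (185,385), and white dish (110,247). It agrees with the top camera. The jar's flats face 46°, so I turn −20°.

Call:
apply_moves(targets=[0.0156, -0.014, 0, -0.0873, 0.085, 0.0156, -0.014, 0, -0.0873, 0.085, 0.0156, -0.014, 0, -0.0873, 0.085, 0.0156, -0.014, 0, -0.0873, 0.085, 0, 0, -0.035, 0, 0.085, 0, 0, -0.035, 0, 0.085, 0, 0, -0.035, 0, 0.085, 0, 0, -0.035, 0, 0.085])

```text
clock: 4.1
position: [0.6095, 0.0905, 0.2695]
orientation: [1.153, 2.906, 0.014]
wrist_force: [-0.7, 0.3, -0.5]
finger_gap: 0.0851
```

```bash
python3 - <<'E'
from h import *
s=bot.read_state(); print(s["clock"],s["position"],yaw(s))
p=optics.snapshot("wrist"); W=cloud(p)
m=(W[...,0]>.57)&(W[...,0]<.66)&(W[...,1]>.03)&(W[...,1]<.12)&(W[...,2]>.058)&(W[...,2]<.075)
print(rect(p,m,-1,1)); save(p,"w2.png")
E
```

```text
4.1 [0.60951779 0.09049045 0.26946985] 46.716546187323715
(2223, array([614.6,  76.2]), array([34.9, 34.8]), 6.6, 'circ', array([614.8,  76. ]), 18.0, 'zmed 0.0634')
```

```bash
cat >> h.py <<'E'
def gp(s=None):
    s=s or bot.read_state(); z=Ro.from_rotvec(s["orientation"]).as_matrix()[:,2]; g=s["position"]+bot.grip_depth*z
    print("t",round(s["clock"],2),"TCP",np.round(s["position"],4),"grasp",np.round(g,4),"yaw",round(yaw(s),1),"gap",round(s["finger_gap"],4),"F",np.round(s["wrist_force"],1),"zax",np.round(z,4)); return g
E
python3 -c "
from h import *
gp()"
```

```text
t 4.15 TCP [0.6077 0.0907 0.2643] grasp [0.609  0.0912 0.1096] yaw 46.7 gap 0.0848 F [-2.1  0.6 -3.7] zax [ 0.0086  0.0033 -1.    ]
```

Call:
apply_moves(targets=[0.003, -0.0075, 0, 0, 0.085, 0.003, -0.0075, 0, 0, 0.085, 0, 0, 0, 0, 0.085])

```text
clock: 4.53
position: [0.6143, 0.0765, 0.2672]
orientation: [1.15, 2.913, 0.011]
wrist_force: [0.1, 0.1, 0.5]
finger_gap: 0.0848
```

```bash
python3 -c "
from h import *
gp()"
```

```text
t 4.53 TCP [0.6143 0.0765 0.2672] grasp [0.6161 0.077  0.1125] yaw 46.9 gap 0.0848 F [0.1 0.1 0.5] zax [ 0.0116  0.003  -0.9999]
```

Call:
apply_moves(targets=[-0.0015, -0.001, -0.03, 0, 0.085, 0, 0, -0.03, 0, 0.085, 0, 0, -0.022, 0, 0.085, 0, 0, 0, 0, 0.085, 0, 0, 0, 0, 0.03, 0, 0, 0, 0, 0.03, 0, 0, 0, 0, 0.03, 0, 0, 0, 0, 0.03])

```text
clock: 5.52
position: [0.6175, 0.0745, 0.195]
orientation: [1.145, 2.894, 0.021]
wrist_force: [-0.7, -0.4, -1.1]
finger_gap: 0.0446
```

```bash
python3 -c "
from h import *
gp()"
```

```text
t 5.53 TCP [0.6175 0.0745 0.195 ] grasp [0.6224 0.0749 0.0404] yaw 46.8 gap 0.0446 F [-0.7 -0.4 -1.1] zax [ 0.032   0.002  -0.9995]
```

Call:
apply_moves(targets=[0, 0, 0, 0, 0.085, 0, 0, 0, 0, 0.085, 0, 0, 0, 0, 0.085])

```text
clock: 5.9
position: [0.6176, 0.0746, 0.1953]
orientation: [1.145, 2.894, 0.022]
wrist_force: [0.3, -1.0, -0.8]
finger_gap: 0.0851
```

```bash
python3 - <<'E'
from h import *
gp(); p=optics.snapshot("wrist"); W=cloud(p); gp()
m=(W[...,0]>.57)&(W[...,0]<.66)&(W[...,1]>.03)&(W[...,1]<.12)&(W[...,2]>.058)&(W[...,2]<.075)
print(rect(p,m,-1,1)); save(p,"w3.png",s=1.5)
E
```

```text
t 5.9 TCP [0.6176 0.0746 0.1953] grasp [0.6227 0.0749 0.0407] yaw 46.8 gap 0.0851 F [ 0.3 -1.  -0.8] zax [ 0.0327  0.002  -0.9995]
t 5.95 TCP [0.6176 0.0746 0.1953] grasp [0.6227 0.0749 0.0407] yaw 46.8 gap 0.0851 F [-0.1  0.1 -0.4] zax [ 0.0327  0.002  -0.9995]
(8353, array([615.6,  76.4]), array([117.1,  36. ]), 44.0, 'circ', array([614.6,  77.3]), 58.6, 'zmed 0.0635')
```

View pics/w3.png

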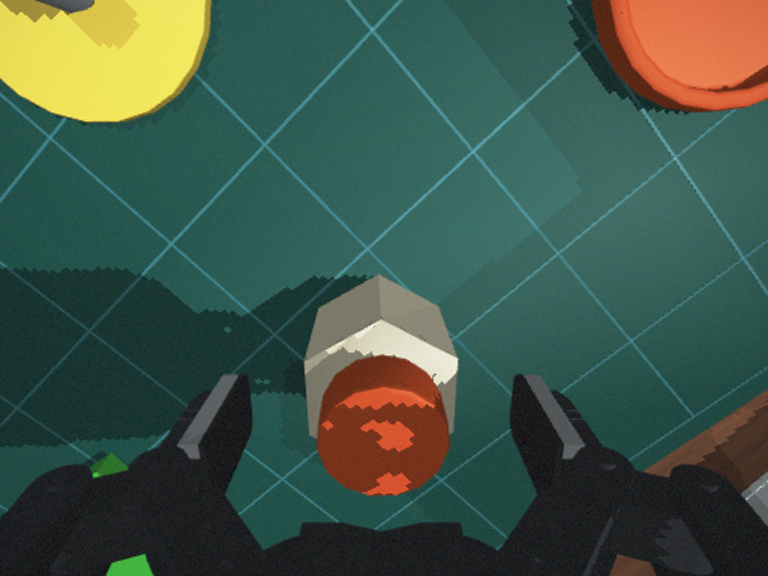

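The jar at px (382,400) sits undisturbed between the open pads, and I was about 14 mm too high. The tool has picked up some tilt, so I'll use smaller rows.

Call:
apply_moves(targets=[-0.004, 0.001, -0.004, 0, 0.085, -0.004, 0.001, -0.004, 0, 0.085, 0, 0, -0.004, 0, 0.085, 0, 0, -0.003, 0, 0.085, 0, 0, 0, 0, 0.085])

```text
clock: 6.58
position: [0.6086, 0.0768, 0.1787]
orientation: [1.145, 2.895, 0.021]
wrist_force: [-0.1, 0.0, 0.1]
finger_gap: 0.0851
```

```bash
python3 -c "
from h import *
gp()"
```

```text
t 6.58 TCP [0.6086 0.0768 0.1787] grasp [0.6134 0.0772 0.024 ] yaw 46.8 gap 0.0851 F [-0.1  0.   0.1] zax [ 0.0313  0.0021 -0.9995]
```

Call:
apply_moves(targets=[0, 0, 0.03, 0, 0.085, 0, 0, 0.03, 0, 0.085, 0, 0, 0.022, 0, 0.085, 0, 0, 0, 0, 0.085])

```text
clock: 7.08
position: [0.6086, 0.0766, 0.2624]
orientation: [1.146, 2.895, 0.021]
wrist_force: [0.9, 0.7, 0.3]
finger_gap: 0.0849
```

```bash
python3 -c "
from h import *
gp()"
```

```text
t 7.08 TCP [0.6086 0.0766 0.2624] grasp [0.6134 0.077  0.1077] yaw 46.8 gap 0.0849 F [0.9 0.7 0.3] zax [ 0.0306  0.0022 -0.9995]
```

Call:
apply_moves(targets=[0.001, 0, -0.03, 0, 0.085, 0, 0, -0.03, 0, 0.085, 0, 0, -0.02, 0, 0.085, 0, 0, 0, 0, 0.085])

```text
clock: 7.58
position: [0.6084, 0.0766, 0.1772]
orientation: [1.147, 2.897, 0.02]
wrist_force: [-0.2, 0.4, -0.3]
finger_gap: 0.0848
```

```bash
python3 -c "
from h import *
gp()"
```

```text
t 7.58 TCP [0.6084 0.0766 0.1772] grasp [0.6128 0.077  0.0226] yaw 46.8 gap 0.0848 F [-0.2  0.4 -0.3] zax [ 0.0283  0.0023 -0.9996]
```

Call:
apply_moves(targets=[0, 0, 0, 0, 0.04, 0, 0, 0, 0, 0.04, 0, 0, 0, 0, 0.04, 0, 0, 0, 0, 0.04])

```text
clock: 8.07
position: [0.6093, 0.0766, 0.1792]
orientation: [1.146, 2.894, 0.021]
wrist_force: [0.3, 0.2, -1.6]
finger_gap: 0.0455
```

```bash
python3 -c "
from h import *
gp()"
```

```text
t 8.07 TCP [0.6093 0.0766 0.1792] grasp [0.6142 0.077  0.0246] yaw 46.8 gap 0.0455 F [ 0.3  0.2 -1.6] zax [ 0.0319  0.0022 -0.9995]
```

Call:
apply_moves(targets=[0, 0, 0.02, 0, 0.04, 0, 0, 0.03, 0, 0.04, -0.003, 0.041, 0, 0, 0.04, -0.003, 0.041, 0, 0, 0.04, -0.003, 0.041, 0, 0, 0.04, -0.003, 0.041, 0, 0, 0.04, 0, 0, 0, 0, 0.04])

```text
clock: 8.95
position: [0.5963, 0.2441, 0.2315]
orientation: [1.15, 2.892, 0.022]
wrist_force: [0.4, 0.3, -2.0]
finger_gap: 0.0451
```

```bash
cat >> h.py <<'E'
def near(p,x,y,r,z0,z1):
    W=cloud(p); m=(np.hypot(W[...,0]-x,W[...,1]-y)<r)&(W[...,2]>z0)&(W[...,2]<z1)
    return rect(p,m,-1,1) if m.sum()>20 else m.sum()
E
python3 - <<'E'
from h import *
g=gp(); p=optics.snapshot("wrist"); t=optics.snapshot("top"); save(p,"w4.png")
print("cap wrist",near(p,g[0],g[1],.03,.10,.13)); print("cap top",near(t,g[0],g[1],.03,.10,.125))
print("dish wrist",near(p,.601,.241,.044,.009,.02))
E
```

```text
t 8.95 TCP [0.5963 0.2441 0.2315] grasp [0.6013 0.2445 0.0769] yaw 46.7 gap 0.0451 F [ 0.4  0.3 -2. ] zax [ 0.0327  0.0025 -0.9995]
cap wrist (7482, array([596.4, 249.2]), array([54.3, 25.9]), 46.4, 'circ', array([593. , 252.5]), 27.2, 'zmed 0.1162')
cap top 1
dish wrist (1925, array([591.9, 249.9]), array([81.5, 56.6]), 47.0, 'circ', array([600.8, 241.6]), 40.8, 'zmed 0.0112')
```

View pics/w4.png

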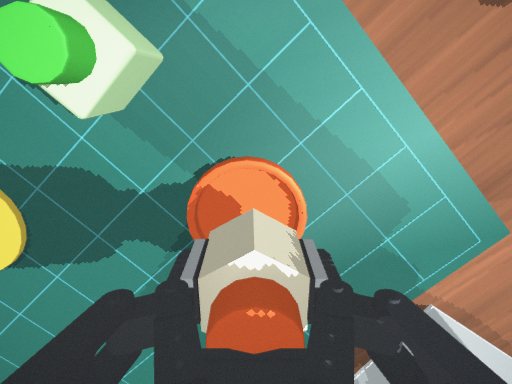

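The jar is held upright over the dish at px (250,200).

Call:
apply_moves(targets=[-0.0005, -0.003, -0.02, 0, 0.04, 0, 0, -0.014, 0, 0.04, 0, 0, -0.006, 0, 0.04, 0, 0, -0.004, 0, 0.04, 0, 0, 0, 0, 0.04])

```text
clock: 9.68
position: [0.5974, 0.2345, 0.1865]
orientation: [1.16, 2.887, 0.02]
wrist_force: [-2.2, 2.1, -2.5]
finger_gap: 0.045
```

```bash
python3 -c "
from h import *
gp()"
```

```text
t 9.68 TCP [0.5974 0.2345 0.1865] grasp [0.6025 0.2346 0.0319] yaw 46.3 gap 0.045 F [-2.2  2.1 -2.5] zax [ 3.280e-02  5.000e-04 -9.995e-01]
```

Call:
apply_moves(targets=[-0.001, 0.003, 0, 0, 0.04, -0.001, 0.0035, 0, 0, 0.04, 0, 0, 0, 0, 0.04])

```text
clock: 10.05
position: [0.5958, 0.2416, 0.1877]
orientation: [1.158, 2.885, 0.021]
wrist_force: [0.3, -1.2, -2.2]
finger_gap: 0.0452
```

```bash
python3 -c "
from h import *
gp()"
```

```text
t 10.05 TCP [0.5958 0.2416 0.1877] grasp [0.6013 0.2418 0.0331] yaw 46.3 gap 0.0452 F [ 0.3 -1.2 -2.2] zax [ 3.520e-02  7.000e-04 -9.994e-01]
```

Call:
apply_moves(targets=[0, 0, -0.001, 0, 0.04, 0, 0, 0, 0, 0.06, 0, 0, 0, 0, 0.085, 0, 0, 0, 0, 0.085, 0, 0, 0.02, 0, 0.085, 0, 0, 0.04, 0, 0.085, 0, 0, 0.04, 0, 0.085, 0, 0, 0, 0, 0.085])

```text
clock: 11.05
position: [0.596, 0.2414, 0.29]
orientation: [1.158, 2.884, 0.022]
wrist_force: [0.6, -0.0, 0.1]
finger_gap: 0.0849
```

```bash
python3 - <<'E'
from h import *
g=gp(); p=optics.snapshot("wrist"); save(p,"w5.png")
print("cap",near(p,.601,.241,.04,.055,.085)); print("body",near(p,.601,.241,.04,.02,.05))
print("dish",near(p,.601,.241,.05,.009,.015))
print("cem",near(p,.474,.253,.05,.03,.058),near(p,.474,.253,.05,.065,.09))
E
```

```text
t 11.05 TCP [0.596  0.2414 0.29  ] grasp [0.6016 0.2415 0.1354] yaw 46.3 gap 0.0849 F [ 0.6 -0.   0.1] zax [ 3.630e-02  7.000e-04 -9.993e-01]
cap (2135, array([603.7, 241.4]), array([34.6, 35.6]), 47.4, 'circ', array([603.7, 241.1]), 18.0, 'zmed 0.0673')
body (1532, array([600.1, 244.8]), array([46.4, 41.8]), 48.1, 'circ', array([604., 241.]), 26.4, 'zmed 0.0461')
dish (1531, array([597.3, 244. ]), array([81.3, 72. ]), 54.1, 'circ', array([600.9, 241.3]), 40.8, 'zmed 0.0112')
cem (3518, array([475.3, 253.4]), array([43.8, 44.3]), 2.7, 'circ', array([475.2, 253.5]), 29.6, 'zmed 0.0513') (2507, array([475.3, 253.7]), array([27.5, 27. ]), 51.9, 'circ', array([475.1, 253.6]), 14.0, 'zmed 0.0755')
```

View pics/w5.png

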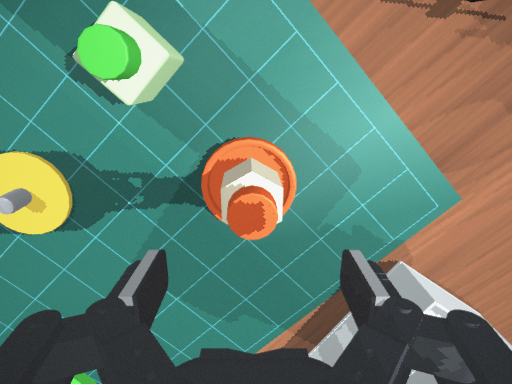

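The jar is seated in the orange dish: its cap reads 4 mm higher than on the table, and it is upright at px (250,200). Next is the cement bottle.

Call:
apply_moves(targets=[-0.021, 0.0026, 0, -0.127, 0.085, -0.021, 0.0026, 0, -0.127, 0.085, -0.021, 0.0026, 0, -0.127, 0.085, -0.021, 0.0026, 0, -0.127, 0.085, -0.021, 0.0026, 0, -0.127, 0.085, -0.02, 0.0026, 0, -0.127, 0.085, 0, 0, 0, 0, 0.085])

```text
clock: 11.98
position: [0.4629, 0.2553, 0.2767]
orientation: [2.184, 2.23, -0.022]
wrist_force: [0.3, -0.4, -0.4]
finger_gap: 0.0854
```

```bash
python3 - <<'E'
from h import *
g=gp(); p=optics.snapshot("wrist")
print("cem",near(p,.474,.253,.05,.03,.058),near(p,.474,.253,.05,.065,.09)); print(bot.read_state()["joint_pos"])
E
```

```text
t 11.97 TCP [0.4629 0.2553 0.2767] grasp [0.4636 0.2516 0.1221] yaw 1.2 gap 0.0854 F [ 0.3 -0.4 -0.4] zax [ 0.0046 -0.0241 -0.9997]
cem (2559, array([474.8, 254.3]), array([44. , 43.3]), 2.6, 'circ', array([474.8, 254. ]), 29.5, 'zmed 0.0512') (1607, array([474.9, 253.8]), array([26.5, 27.8]), 1.5, 'circ', array([474.5, 253.8]), 14.1, 'zmed 0.0753')
[ 0.30077572  0.34641113  1.7528039  -0.02837468  1.04419989  0.29333232]
```

Call:
apply_moves(targets=[0.0055, 0.001, 0, 0.012, 0.085, 0.0055, 0.001, 0, 0.012, 0.085, 0, 0, 0, 0, 0.085, 0, 0, -0.02, 0, 0.085, 0, 0, -0.03, 0, 0.085, 0, 0, -0.02, 0, 0.085, 0, 0, -0.012, 0, 0.085, 0, 0, 0, 0, 0.085])

```text
clock: 13.02
position: [0.4802, 0.2567, 0.1926]
orientation: [2.148, 2.26, -0.015]
wrist_force: [-0.2, -0.7, 0.1]
finger_gap: 0.0853
```

```bash
python3 -c "
from h import *
gp()"
```

```text
t 13.03 TCP [0.4802 0.2567 0.1926] grasp [0.4818 0.2531 0.038 ] yaw 2.9 gap 0.0853 F [-0.2 -0.7  0.1] zax [ 0.0104 -0.0229 -0.9997]
```

Call:
apply_moves(targets=[-0.003, 0.0005, -0.002, 0, 0.085, -0.003, 0, -0.002, 0, 0.085, 0, 0, 0, 0, 0.085, 0, 0, 0, 0, 0.038, 0, 0, 0, 0, 0.038, 0, 0, 0, 0, 0.038, 0, 0, 0, 0, 0.038])

```text
clock: 13.9
position: [0.4749, 0.2577, 0.1913]
orientation: [2.146, 2.259, -0.007]
wrist_force: [0.1, 0.2, -0.1]
finger_gap: 0.0433
```

```bash
python3 -c "
from h import *
gp()"
```

```text
t 13.9 TCP [0.4749 0.2577 0.1913] grasp [0.4773 0.2544 0.0366] yaw 2.9 gap 0.0433 F [ 0.1  0.2 -0.1] zax [ 0.0155 -0.0213 -0.9997]
```

Call:
apply_moves(targets=[0, 0, 0.025, 0, 0.038, 0, 0, 0.04, 0, 0.038, 0.021, -0.055, 0, -0.03, 0.038, 0.022, -0.055, 0, -0.031, 0.038, 0.022, -0.055, 0, -0.031, 0.038, 0.022, -0.055, 0, -0.031, 0.038, 0.022, -0.055, 0, -0.031, 0.038, 0.021, -0.055, 0, -0.031, 0.038])

```text
clock: 14.9
position: [0.6052, -0.078, 0.2563]
orientation: [2.344, 2.057, -0.013]
wrist_force: [0.7, 0.2, -1.4]
finger_gap: 0.0432
```

Call:
apply_moves(targets=[0, 0, 0, 0, 0.038, 0, 0, 0, 0, 0.038])

```text
clock: 15.15
position: [0.6059, -0.0825, 0.2551]
orientation: [2.35, 2.05, -0.014]
wrist_force: [-1.0, 1.2, -2.0]
finger_gap: 0.0433
```

```bash
python3 - <<'E'
from h import *
g=gp(); p=optics.snapshot("wrist"); t=optics.snapshot("top"); save(p,"w6.png")
for n,q in (("w",p),("t",t)):
  for z in ((.007,.0125),(.009,.018)): print(n,"green",near(q,.61,-.082,.056,*z))
print("cem top",near(t,g[0],g[1],.035,.122,.16))
E
```

```text
t 15.15 TCP [ 0.6059 -0.0825  0.2551] grasp [ 0.6072 -0.0861  0.1004] yaw -7.8 gap 0.0433 F [-1.   1.2 -2. ] zax [ 0.0082 -0.0233 -0.9997]
w green (2147, array([611.5, -80.5]), array([71.7, 74.2]), 81.8, 'circ', array([611.4, -80.7]), 51.4, 'zmed 0.0114')
w green (2142, array([611.5, -80.5]), array([71.7, 74.2]), 81.8, 'circ', array([611.4, -80.7]), 51.4, 'zmed 0.0116')
t green 0
t green 0
cem top 0
```

View pics/w6.png

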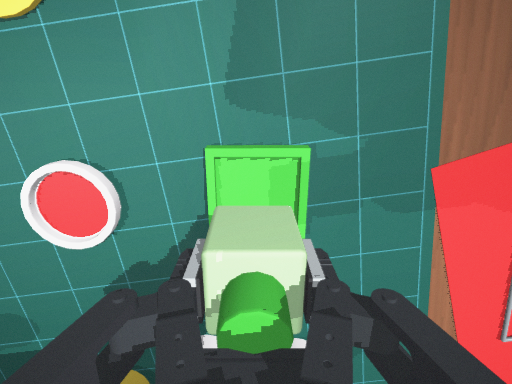

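The bottle is squared with the green dish at px (258,190); it needs about 5 mm of correction before lowering.

Call:
apply_moves(targets=[0.002, 0.0025, 0, 0, 0.038, 0.002, 0.0025, 0, 0, 0.038, 0, 0, 0, 0, 0.038, 0, 0, -0.015, 0, 0.038, 0, 0, -0.02, 0, 0.038, 0, 0, -0.008, 0, 0.038, 0, 0, 0, 0, 0.038])

```text
clock: 16.12
position: [0.6091, -0.072, 0.2096]
orientation: [2.343, 2.059, -0.015]
wrist_force: [-0.3, 0.2, -0.7]
finger_gap: 0.0436
```

```bash
python3 -c "
from h import *
gp()"
```

```text
t 16.12 TCP [ 0.6091 -0.072   0.2096] grasp [ 0.6103 -0.0755  0.0549] yaw -7.4 gap 0.0436 F [-0.3  0.2 -0.7] zax [ 0.0076 -0.023  -0.9997]
```

Call:
apply_moves(targets=[0, -0.0025, 0, 0, 0.038, 0, -0.002, 0, 0, 0.038, 0, 0, 0, 0, 0.038, 0, 0, 0, 0, 0.038])

```text
clock: 16.62
position: [0.6098, -0.0773, 0.2112]
orientation: [2.342, 2.057, -0.012]
wrist_force: [-0.3, -1.0, -2.4]
finger_gap: 0.0431
```

```bash
python3 -c "
from h import *
gp()"
```

```text
t 16.62 TCP [ 0.6098 -0.0773  0.2112] grasp [ 0.6114 -0.081   0.0565] yaw -7.4 gap 0.0431 F [-0.3 -1.  -2.4] zax [ 0.0103 -0.0239 -0.9997]
```

Call:
apply_moves(targets=[0, 0, -0.007, 0, 0.038, 0, 0, -0.005, 0, 0.038, 0, 0, -0.002, 0, 0.038, 0, 0, 0, 0, 0.038])

```text
clock: 17.12
position: [0.6098, -0.0772, 0.1973]
orientation: [2.341, 2.057, -0.012]
wrist_force: [-1.3, -0.1, 0.5]
finger_gap: 0.0431
```

```bash
python3 -c "
from h import *
gp()"
```

```text
t 17.12 TCP [ 0.6098 -0.0772  0.1973] grasp [ 0.6115 -0.0809  0.0426] yaw -7.4 gap 0.0431 F [-1.3 -0.1  0.5] zax [ 0.0109 -0.0242 -0.9996]
```

Call:
apply_moves(targets=[0, 0, -0.001, 0, 0.038, 0, 0, 0, 0, 0.055, 0, 0, 0, 0, 0.085, 0, 0, 0, 0, 0.085, 0, 0, 0.025, 0, 0.085, 0, 0, 0.045, 0, 0.085, 0, 0, 0.05, 0, 0.085, 0, 0, 0, 0, 0.085])

```text
clock: 18.12
position: [0.6095, -0.0771, 0.3189]
orientation: [2.342, 2.058, -0.014]
wrist_force: [0.1, 0.0, -1.3]
finger_gap: 0.0848
```

```bash
python3 - <<'E'
from h import *
g=gp(); p=optics.snapshot("wrist"); save(p,"w7.png")
print("cem body",near(p,.611,-.082,.036,.04,.06)); print("cap",near(p,.611,-.082,.036,.07,.09))
print("dish",near(p,.611,-.082,.056,.009,.015))
W=cloud(p); print("white",near(p,.635,-.25,.04,.09,.12), near(p,.55,-.235,.035,.09,.12))
E
```

```text
t 18.12 TCP [ 0.6095 -0.0771  0.3189] grasp [ 0.6109 -0.0807  0.1642] yaw -7.4 gap 0.0848 F [ 0.1  0.  -1.3] zax [ 0.0091 -0.0236 -0.9997]
cem body (1751, array([611.5, -81.1]), array([43.9, 44.1]), 83.4, 'circ', array([611.5, -81.3]), 29.6, 'zmed 0.0572')
cap (1170, array([611.5, -81.3]), array([27.4, 27.1]), 28.7, 'circ', array([611.6, -81.3]), 14.0, 'zmed 0.0814')
dish (1647, array([611.1, -81.9]), array([74.5, 74.2]), 82.2, 'circ', array([611.2, -81.9]), 52.0, 'zmed 0.0115')
white 0 0
```

View pics/w7.png

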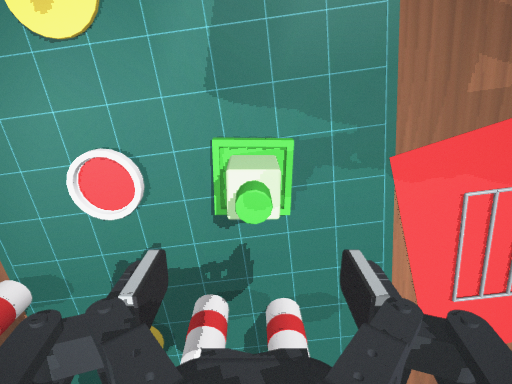

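```bash
python3 - <<'E'
from h import *
p=optics.snapshot("wrist"); W=cloud(p)
for c,r in (((.611,-.082),.06),):
    z=W[np.hypot(W[...,0]-c[0],W[...,1]-c[1])<r][:,2]
    h,e=np.histogram(z,np.arange(-.005,.09,.001)); print([(round(e[i]*1000),int(h[i])) for i in np.where(h>15)[0]])
m=(np.hypot(W[...,0]-.611,W[...,1]+.082)>.07)&(W[...,2]<.008)
print("table",np.nanmedian(W[m][:,2]))
for z0,z1 in ((.054,.062),(.076,.09)):
    w=W[(np.hypot(W[...,0]-.611,W[...,1]+.082)<.04)&(W[...,2]>z0)&(W[...,2]<z1)]
    w=w[np.abs(w[:,2]-np.median(w[:,2]))<.0015]
    A=np.c_[w[:,:2],np.ones(len(w))]; print("plane slope",np.linalg.lstsq(A,w[:,2],rcond=None)[0])
t=optics.snapshot("top"); print("top cap",near(t,.611,-.082,.04,.07,.1),"jar cap",near(t,.602,.241,.04,.055,.09))
E
```

```text
[(-2, 265), (-1, 1986), (0, 2312), (1, 500), (3, 33), (4, 243), (5, 605), (6, 330), (7, 42), (8, 42), (9, 72), (10, 344), (11, 834), (12, 357), (13, 31), (14, 28), (17, 19), (18, 21), (21, 25), (24, 18), (25, 21), (28, 23), (31, 19), (32, 23), (35, 22), (38, 20), (39, 18), (41, 27), (42, 16), (44, 22), (45, 19), (47, 22), (48, 23), (50, 26), (51, 21), (53, 30), (54, 45), (55, 103), (56, 352), (57, 735), (58, 293), (59, 19), (61, 16), (67, 17), (68, 19), (70, 17), (72, 17), (74, 20), (76, 22), (78, 19), (79, 36), (80, 195), (81, 565), (82, 239)]
table 0.00017893273247786986
plane slope [ 0.00032443 -0.00170133  0.05708389]
plane slope [-0.00426295 -0.00675698  0.08361194]
top cap 0 jar cap (135, array([603.7, 239.5]), array([33. , 34.9]), 37.6, 'circ', array([604. , 239.4]), 17.8, 'zmed 0.0674')
```

The cement bottle is seated: cap minus floor is 76 mm, with no slope. Now to the far white bottle, turning about +52° so the jaws stay clear of its neighbour.

Call:
apply_moves(targets=[0.002, -0.0285, 0, 0.152, 0.085, 0.002, -0.0285, 0, 0.152, 0.085, 0.002, -0.0285, 0, 0.152, 0.085, 0.002, -0.0285, 0, 0.152, 0.085, 0.002, -0.0285, 0, 0.152, 0.085, 0.002, -0.0285, 0, 0.152, 0.085, 0, 0, 0, 0, 0.085])

```text
clock: 19.15
position: [0.6163, -0.2506, 0.2971]
orientation: [-1.159, -2.915, 0.019]
wrist_force: [-0.0, -0.5, -0.3]
finger_gap: 0.0849
```

```bash
python3 - <<'E'
from h import *
g=gp(); p=optics.snapshot("wrist"); save(p,"w8.png"); W=cloud(p)
m=(W[...,2]>.09)&(W[...,2]<.115)&(W[...,1]<-.15)
n,l,st,c=cv2.connectedComponentsWithStats(m.astype(np.uint8))
for i in range(1,n):
    if st[i,4]>80: print(np.round(c[i]),rect(p,l==i,-1,1))
E
```

```text
t 19.15 TCP [ 0.6163 -0.2506  0.2971] grasp [ 0.6149 -0.252   0.1424] yaw 46.6 gap 0.0849 F [-0.  -0.5 -0.3] zax [-0.009  -0.0092 -0.9999]
[186. 124.] (1830, array([ 543.2, -234.8]), array([25.2, 25.1]), 66.4, 'circ', array([ 543.1, -234.7]), 12.9, 'zmed 0.0995')
[265. 238.] (1409, array([ 623.9, -251. ]), array([25.4, 25.1]), 10.2, 'circ', array([ 624.3, -251.1]), 13.0, 'zmed 0.0992')
```

View pics/w8.png

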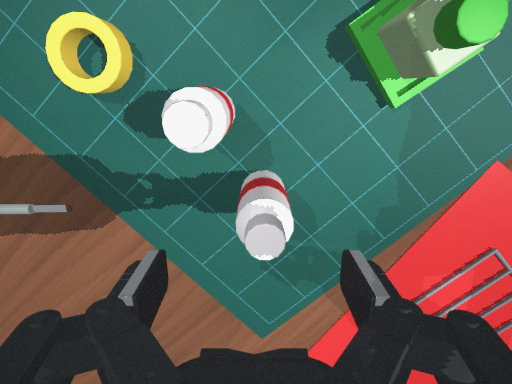

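The target bottle is at px (265,215) and the decoy at (195,120). The target's position is (0.624, -0.251), top at 0.099.

Call:
apply_moves(targets=[0.0045, 0.0005, 0, 0, 0.085, 0.004, 0.0005, 0, 0, 0.085, 0, 0, 0, 0, 0.085])

```text
clock: 19.58
position: [0.6252, -0.2454, 0.2951]
orientation: [-1.16, -2.909, 0.015]
wrist_force: [0.0, 0.1, 0.0]
finger_gap: 0.0851
```

```bash
python3 -c "
from h import *
gp()"
```

```text
t 19.57 TCP [ 0.6252 -0.2454  0.2951] grasp [ 0.6233 -0.2463  0.1404] yaw 46.5 gap 0.0851 F [0.  0.1 0. ] zax [-0.0126 -0.0054 -0.9999]
```

Call:
apply_moves(targets=[0.001, -0.004, -0.01, 0, 0.085, 0, -0.0005, -0.025, 0, 0.085, 0, 0, -0.025, 0, 0.085, 0, 0, -0.015, 0, 0.085, 0, 0, -0.004, 0, 0.085, 0, 0, 0, 0, 0.085])

```text
clock: 20.32
position: [0.6266, -0.2494, 0.2134]
orientation: [-1.159, -2.912, 0.016]
wrist_force: [-0.8, -0.6, 0.8]
finger_gap: 0.0854
```

```bash
python3 -c "
from h import *
gp()"
```

```text
t 20.32 TCP [ 0.6266 -0.2494  0.2134] grasp [ 0.6249 -0.2505  0.0588] yaw 46.6 gap 0.0854 F [-0.8 -0.6  0.8] zax [-0.011  -0.0067 -0.9999]
```

Call:
apply_moves(targets=[0, 0, 0, 0, 0.034, 0, 0, 0, 0, 0.034, 0, 0, 0, 0, 0.034, 0, 0, 0, 0, 0.034, 0, 0, 0.02, 0, 0.034, 0, 0, 0.04, 0, 0.034, 0, 0, 0.04, 0, 0.034, 0, 0, 0.01, 0, 0.034])

```text
clock: 21.32
position: [0.6263, -0.2493, 0.3268]
orientation: [-1.159, -2.911, 0.016]
wrist_force: [-0.4, -0.5, -0.2]
finger_gap: 0.0387
```

```bash
python3 -c "
from h import *
gp()"
```

```text
t 21.32 TCP [ 0.6263 -0.2493  0.3268] grasp [ 0.6246 -0.2503  0.1721] yaw 46.6 gap 0.0387 F [-0.4 -0.5 -0.2] zax [-0.0112 -0.0065 -0.9999]
```

Call:
apply_moves(targets=[-0.01, 0.04, 0, 0, 0.034, -0.02, 0.045, 0, 0, 0.034, -0.035, 0.035, 0, 0, 0.034, -0.035, 0.03, 0, 0, 0.034, -0.035, 0.02, 0, 0, 0.034, -0.02, 0.0095, 0, 0, 0.034, 0, 0, 0, 0, 0.034, 0, 0, 0, 0, 0.034])

```text
clock: 22.32
position: [0.464, -0.0644, 0.3196]
orientation: [-1.157, -2.903, 0.015]
wrist_force: [1.3, -0.4, -0.1]
finger_gap: 0.0384
```

```bash
python3 - <<'E'
from h import *
g=gp(); p=optics.snapshot("wrist"); save(p,"w9.png"); W=cloud(p)
print("dish",near(p,.47,-.071,.046,.009,.016))
E
```

```text
t 22.32 TCP [ 0.464  -0.0644  0.3196] grasp [ 0.461  -0.0649  0.1649] yaw 46.5 gap 0.0384 F [ 1.3 -0.4 -0.1] zax [-0.0191 -0.0031 -0.9998]
dish (844, array([464.7, -64.5]), array([68.7, 52.6]), 38.7, 'circ', array([469.5, -70.8]), 34.7, 'zmed 0.0112')
```

View pics/w9.png

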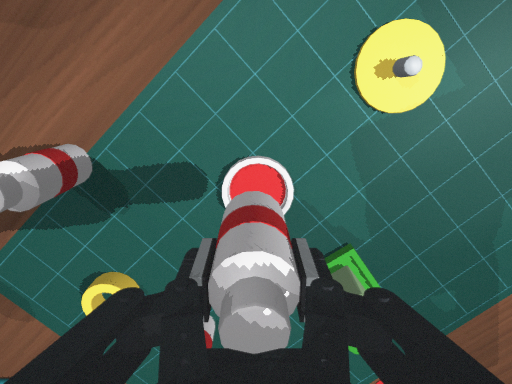

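The bottle is held over the white dish at px (258,180); it needs about 10 mm of correction.

Call:
apply_moves(targets=[0.004, -0.0025, 0, 0, 0.034, 0.004, -0.0025, 0, 0, 0.034, 0, 0, 0, 0, 0.034, 0, 0, -0.02, 0, 0.034, 0, 0, -0.035, 0, 0.034, 0, 0, -0.02, 0, 0.034, 0, 0, 0, 0, 0.034, 0, 0, 0, 0, 0.034])

```text
clock: 23.38
position: [0.4759, -0.0722, 0.2432]
orientation: [-1.161, -2.905, 0.015]
wrist_force: [-0.3, 0.0, 0.1]
finger_gap: 0.0386
```

```bash
python3 -c "
from h import *
gp()"
```

```text
t 23.38 TCP [ 0.4759 -0.0722  0.2432] grasp [ 0.4733 -0.0728  0.0886] yaw 46.4 gap 0.0386 F [-0.3  0.   0.1] zax [-0.0162 -0.0042 -0.9999]
```

Call:
apply_moves(targets=[-0.0015, 0.001, 0, 0, 0.034, -0.0015, 0.001, 0, 0, 0.034, 0, 0, -0.005, 0, 0.034, 0, 0, -0.008, 0, 0.034, 0, 0, -0.006, 0, 0.034, 0, 0, -0.002, 0, 0.034, 0, 0, 0, 0, 0.034])

```text
clock: 24.25
position: [0.4733, -0.0702, 0.2228]
orientation: [-1.162, -2.908, 0.015]
wrist_force: [-0.4, -0.5, -1.0]
finger_gap: 0.0385
```

```bash
python3 -c "
from h import *
gp()"
```

```text
t 24.25 TCP [ 0.4733 -0.0702  0.2228] grasp [ 0.4713 -0.0711  0.0681] yaw 46.4 gap 0.0385 F [-0.4 -0.5 -1. ] zax [-0.0128 -0.0056 -0.9999]
```

Call:
apply_moves(targets=[0, 0, -0.003, 0, 0.034, 0, 0, -0.0015, 0, 0.034, 0, 0, 0, 0, 0.034, 0, 0, 0, 0, 0.06, 0, 0, 0, 0, 0.085, 0, 0, 0, 0, 0.085, 0, 0, 0.02, 0, 0.085, 0, 0, 0.04, 0, 0.085])

```text
clock: 25.25
position: [0.4726, -0.0701, 0.2782]
orientation: [-1.16, -2.903, 0.016]
wrist_force: [-0.6, -0.1, 0.4]
finger_gap: 0.0855
```

Call:
apply_moves(targets=[0, 0, 0.04, 0, 0.085, 0, 0, 0.01, 0, 0.085, 0, 0, 0, 0, 0.085])

```text
clock: 25.62
position: [0.473, -0.0703, 0.3312]
orientation: [-1.162, -2.907, 0.016]
wrist_force: [0.0, -0.3, -0.6]
finger_gap: 0.085
```

```bash
python3 - <<'E'
from h import *
g=gp(); p=optics.snapshot("wrist"); save(p,"w10.png"); W=cloud(p)
print("cap",near(p,.47,-.071,.04,.095,.12)); print("dish",near(p,.47,-.071,.046,.009,.016))
print("tape",near(p,.451,-.27,.045,.015,.035))
print("spindle",near(p,.472,.095,.045,.003,.012),near(p,.472,.095,.03,.02,.04))
E
```

```text
t 25.62 TCP [ 0.473  -0.0703  0.3312] grasp [ 0.4708 -0.0711  0.1766] yaw 46.4 gap 0.085 F [ 0.  -0.3 -0.6] zax [-0.0142 -0.0053 -0.9999]
cap (1059, array([470.5, -70.8]), array([25.5, 25. ]), 8.1, 'circ', array([470.7, -71.1]), 13.2, 'zmed 0.1033')
dish (911, array([465.6, -66.9]), array([68.7, 57.2]), 45.4, 'circ', array([469.9, -71.3]), 34.8, 'zmed 0.0113')
tape (765, array([ 437.5, -271.4]), array([29.7, 54.8]), 9.1, 'circ', array([ 446.6, -270.1]), 27.8, 'zmed 0.0231')
spindle (5858, array([472.7,  94.8]), array([75.8, 75.5]), 22.5, 'circ', array([471.5,  95.8]), 39.3, 'zmed 0.0055') (388, array([472.7,  94.2]), array([15.7, 15.1]), 6.4, 'circ', array([472.6,  94.5]), 8.0, 'zmed 0.0287')
```

View pics/w10.png

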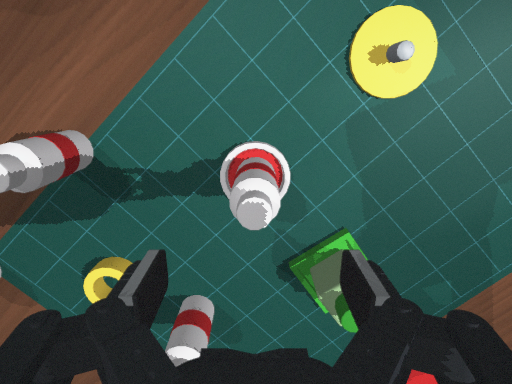

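The white bottle is seated, cap top at 0.103, at px (255,185). Now the tape.

Call:
apply_moves(targets=[-0.004, -0.04, 0, 0, 0.085, -0.004, -0.04, 0, 0, 0.085, -0.004, -0.04, 0, 0, 0.085, -0.004, -0.04, 0, 0, 0.085, -0.004, -0.038, 0, 0, 0.085, 0, 0, 0, 0, 0.085, 0, 0, 0, 0, 0.085])

```text
clock: 26.55
position: [0.4492, -0.2717, 0.3184]
orientation: [-1.152, -2.889, 0.006]
wrist_force: [0.1, 0.1, 0.3]
finger_gap: 0.0849
```

```bash
python3 - <<'E'
from h import *
g=gp(); p=optics.snapshot("wrist"); W=cloud(p)
print("tape",near(p,.451,-.27,.045,.015,.035)); print("decoy",near(p,.543,-.235,.035,.09,.12))
t=optics.snapshot("top"); print("top decoys",near(t,.33,-.186,.035,.09,.12),near(t,.338,-.374,.035,.09,.12))
E
```

```text
t 26.55 TCP [ 0.4492 -0.2717  0.3184] grasp [ 0.4444 -0.2704  0.1638] yaw 46.5 gap 0.0849 F [0.1 0.1 0.3] zax [-0.0309  0.0084 -0.9995]
tape (1890, array([ 450.1, -270. ]), array([55.1, 54.7]), 0.1, 'circ', array([ 450.2, -270.3]), 28.0, 'zmed 0.0232')
decoy (377, array([ 542.8, -227. ]), array([ 9.8, 24. ]), 87.6, 'circ', array([ 542.6, -231.1]), 12.0, 'zmed 0.0989')
top decoys 0 0
```

Call:
apply_moves(targets=[0.003, 0, 0, 0, 0.085, 0.003, 0, 0, 0, 0.085, 0, 0, -0.02, 0, 0.085, 0, 0, -0.035, 0, 0.085, 0, 0, -0.025, 0, 0.085, 0, 0, -0.015, 0, 0.085, 0, 0, 0, 0, 0.085])

```text
clock: 27.52
position: [0.4584, -0.2678, 0.2234]
orientation: [-1.143, -2.899, 0.009]
wrist_force: [0.6, 0.4, -0.6]
finger_gap: 0.0853
```

```bash
python3 -c "
from h import *
gp()"
```

```text
t 27.52 TCP [ 0.4584 -0.2678  0.2234] grasp [ 0.4544 -0.2671  0.0688] yaw 47.0 gap 0.0853 F [ 0.6  0.4 -0.6] zax [-0.026   0.0043 -0.9997]
```

Call:
apply_moves(targets=[-0.002, -0.0015, 0, 0, 0.085, -0.002, -0.0015, 0, 0, 0.085, 0, 0, -0.015, 0, 0.085, 0, 0, -0.018, 0, 0.085, 0, 0, -0.01, 0, 0.085, 0, 0, -0.003, 0, 0.085, 0, 0, 0, 0, 0.085])

```text
clock: 28.4
position: [0.455, -0.272, 0.1777]
orientation: [-1.146, -2.904, 0.012]
wrist_force: [0.6, 0.2, 0.4]
finger_gap: 0.0847
```

```bash
python3 -c "
from h import *
gp()"
```

```text
t 28.4 TCP [ 0.455  -0.272   0.1777] grasp [ 0.4517 -0.2719  0.0231] yaw 46.9 gap 0.0847 F [0.6 0.2 0.4] zax [-2.150e-02  2.000e-04 -9.998e-01]
```

Call:
apply_moves(targets=[-0.001, 0.001, -0.003, 0, 0.085, 0, 0, 0, 0, 0.085, 0, 0, 0, 0, 0.05, 0, 0, 0, 0, 0.05, 0, 0, 0, 0, 0.05, 0, 0, 0, 0, 0.05])

```text
clock: 29.15
position: [0.4545, -0.2713, 0.1766]
orientation: [-1.147, -2.906, 0.014]
wrist_force: [0.6, -0.3, -1.2]
finger_gap: 0.0541
```

```bash
python3 -c "
from h import *
gp()"
```

```text
t 29.15 TCP [ 0.4545 -0.2713  0.1766] grasp [ 0.4515 -0.2716  0.0219] yaw 46.9 gap 0.0541 F [ 0.6 -0.3 -1.2] zax [-0.0191 -0.002  -0.9998]
```

Call:
apply_moves(targets=[0, 0, 0.02, 0, 0.05, 0, 0, 0.04, 0, 0.05, 0, 0, 0.045, 0, 0.05, 0, 0, 0.035, 0, 0.05, 0, 0, 0, 0, 0.05])

```text
clock: 29.78
position: [0.4535, -0.2705, 0.3189]
orientation: [-1.146, -2.903, 0.012]
wrist_force: [0.3, -0.0, -1.4]
finger_gap: 0.054
```

```bash
python3 -c "
from h import *
gp()"
```

```text
t 29.77 TCP [ 0.4535 -0.2705  0.3189] grasp [ 0.4501 -0.2704  0.1643] yaw 46.9 gap 0.054 F [ 0.3 -0.  -1.4] zax [-2.200e-02  7.000e-04 -9.998e-01]
```

Call:
apply_moves(targets=[0.003, 0.04, 0.004, 0, 0.05, 0.003, 0.054, 0.002, 0, 0.05, 0.003, 0.054, 0, 0, 0.05, 0.003, 0.054, 0, 0, 0.05, 0.003, 0.054, 0, 0, 0.05, 0.003, 0.054, 0, 0, 0.05, 0.002, 0.035, 0, 0, 0.05, 0, 0.01, 0, 0, 0.05])

```text
clock: 30.78
position: [0.4692, 0.094, 0.3143]
orientation: [-1.147, -2.887, 0.014]
wrist_force: [-0.6, -1.1, -1.0]
finger_gap: 0.054
```

Call:
apply_moves(targets=[0, 0, 0, 0, 0.05, 0, 0, 0, 0, 0.05])

```text
clock: 31.02
position: [0.4688, 0.0933, 0.3128]
orientation: [-1.145, -2.886, 0.017]
wrist_force: [0.3, 0.0, -1.0]
finger_gap: 0.054
```

```bash
python3 - <<'E'
from h import *
g=gp(); p=optics.snapshot("wrist"); save(p,"w11.png"); W=cloud(p)
print("disc",near(p,.4726,.0945,.045,.003,.012)); print("post",near(p,.4726,.0945,.02,.02,.04))
print("tape",near(p,g[0],g[1],.034,.145,.185)); print("white",near(p,.47,-.071,.04,.095,.12))
E
```

```text
t 31.02 TCP [0.4688 0.0933 0.3128] grasp [0.4629 0.0938 0.1582] yaw 46.7 gap 0.054 F [ 0.3  0.  -1. ] zax [-0.0385  0.0035 -0.9993]
disc (3307, array([467.3, 101.9]), array([75.2, 58.3]), 37.3, 'circ', array([472.5,  95.2]), 37.9, 'zmed 0.0055')
post (220, array([471.2,  96.7]), array([15.5, 11.1]), 35.3, 'circ', array([472.2,  95.3]), 7.8, 'zmed 0.0290')
tape (11028, array([462.5,  96.3]), array([60.6, 55.9]), 83.4, 'circ', array([459.3,  97.4]), 32.8, 'zmed 0.1599')
white (81, array([481.1, -67.7]), array([ 3.7, 16.2]), 12.6, 'circ', array([480. , -67.9]), 8.1, 'zmed 0.1029')
```

View pics/w11.png

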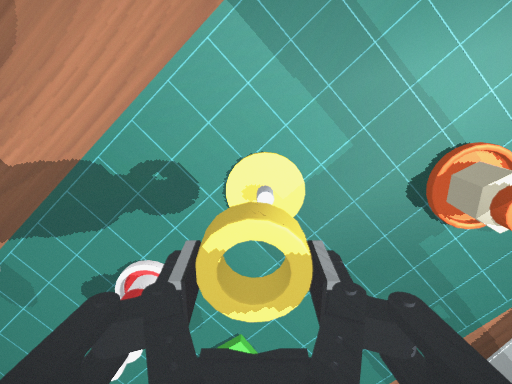

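The tape is held level above the spindle at px (265,190); the correction needed is +10 mm in x.

Call:
apply_moves(targets=[0.005, 0, 0, 0, 0.05, 0.005, 0, 0, 0, 0.05, 0, 0, 0, 0, 0.05, 0, 0, -0.02, 0, 0.05, 0, 0, -0.03, 0, 0.05, 0, 0, -0.025, 0, 0.05, 0, 0, -0.01, 0, 0.05, 0, 0, 0, 0, 0.05])

```text
clock: 32.08
position: [0.4813, 0.0901, 0.2272]
orientation: [-1.154, -2.887, 0.015]
wrist_force: [-0.3, 0.3, -0.5]
finger_gap: 0.0538
```

```bash
python3 - <<'E'
from h import *
g=gp(); p=optics.snapshot("wrist"); W=cloud(p)
for b in ((g[2]-.002,g[2]+.008),): print("tape",near(p,g[0],g[1],.034,*b))
# tape by colour
im=cv2.cvtColor(p["pixels"],cv2.COLOR_RGB2HSV); m=(im[...,0]>20)&(im[...,0]<35)&(im[...,1]>120)&(W[...,2]>.04)&(W[...,2]<.12)
zt=np.nanpercentile(W[m][:,2],95); print(zt, rect(p,m,zt-.004,zt+.004))
E
```

```text
t 32.08 TCP [0.4813 0.0901 0.2272] grasp [0.476  0.0906 0.0726] yaw 46.4 gap 0.0538 F [-0.3  0.3 -0.5] zax [-0.034   0.0031 -0.9994]
tape (7117, array([474.4,  93.2]), array([57.5, 57.8]), 89.6, 'circ', array([472.2,  94.2]), 32.5, 'zmed 0.0743')
0.07499404171362022 (4390, array([475.6,  92.1]), array([54.3, 55.4]), 46.1, 'circ', array([475.8,  91.7]), 28.3, 'zmed 0.0741')
```

Call:
apply_moves(targets=[-0.0015, 0.0015, 0, 0, 0.05, -0.0015, 0.0015, 0, 0, 0.05, 0, 0, 0, 0, 0.05, 0, 0, -0.008, 0, 0.05, 0, 0, -0.008, 0, 0.05, 0, 0, 0, 0, 0.05])

```text
clock: 32.88
position: [0.4791, 0.0934, 0.213]
orientation: [-1.156, -2.892, 0.012]
wrist_force: [-0.5, -0.3, 0.6]
finger_gap: 0.0537
```

```bash
python3 -c "
from h import *
gp()"
```

```text
t 32.88 TCP [0.4791 0.0934 0.213 ] grasp [0.4747 0.0938 0.0583] yaw 46.4 gap 0.0537 F [-0.5 -0.3  0.6] zax [-0.0284  0.0028 -0.9996]
```

Call:
apply_moves(targets=[-0.001, 0, -0.01, 0, 0.05, 0, 0, -0.01, 0, 0.05, 0, 0, -0.005, 0, 0.05, 0, 0, -0.003, 0, 0.05, 0, 0, 0, 0, 0.05])

```text
clock: 33.5
position: [0.478, 0.0933, 0.1825]
orientation: [-1.156, -2.891, 0.013]
wrist_force: [-0.4, -0.1, 1.0]
finger_gap: 0.0539
```

```bash
python3 -c "
from h import *
gp()"
```

```text
t 33.5 TCP [0.478  0.0933 0.1825] grasp [0.4734 0.0938 0.0278] yaw 46.4 gap 0.0539 F [-0.4 -0.1  1. ] zax [-0.0294  0.0029 -0.9996]
```

Tape is at the disc. Release and rise.

Call:
apply_moves(targets=[0, 0, 0, 0, 0.07, 0, 0, 0, 0, 0.085, 0, 0, 0, 0, 0.085, 0, 0, 0.02, 0, 0.085, 0, 0, 0.05, 0, 0.085, 0, 0, 0.06, 0, 0.085, 0, 0, 0.06, 0, 0.085, 0, 0, 0.02, 0, 0.085])

```text
clock: 34.5
position: [0.4763, 0.0933, 0.3981]
orientation: [-1.155, -2.888, 0.014]
wrist_force: [0.1, 0.1, -0.2]
finger_gap: 0.085
```

Call:
apply_moves(targets=[-0.05, 0.03, 0, 0, 0.085, -0.05, 0.03, 0, 0, 0.085, 0, 0, 0, 0, 0.085, 0, 0, 0, 0, 0.085])

```text
clock: 35.0
position: [0.3745, 0.1541, 0.4016]
orientation: [-1.16, -2.895, 0.008]
wrist_force: [0.4, -0.1, -0.6]
finger_gap: 0.0848
```

```bash
python3 - <<'E'
from h import *
g=gp(); p=optics.snapshot("scene"); w=optics.snapshot("wrist")
a=cv2.resize(p["pixels"][100:290,100:460],None,fx=2,fy=2,interpolation=cv2.INTER_CUBIC); cv2.imwrite("pics/final.png",a[:,:,::-1])
print("tape",near(w,.473,.095,.034,.02,.04),"jar",near(w,.602,.241,.03,.055,.085))
for n,c,b in(("tape",(.479,.095),(.02,.045)),("jar",(.609,.241),(.055,.085)),("cem",(.618,-.082),(.07,.095)),("white",(.477,-.071),(.09,.12)),("decoy",(.55,-.235),(.09,.12))): print(n,near(p,*c,.035,*b))
E
```

```text
t 35.0 TCP [0.3745 0.1541 0.4016] grasp [0.371  0.1546 0.247 ] yaw 46.4 gap 0.0848 F [ 0.4 -0.1 -0.6] zax [-0.0228  0.0036 -0.9997]
tape (1182, array([472.5,  95.3]), array([53.6, 56.1]), 46.6, 'circ', array([472.1,  94.9]), 28.2, 'zmed 0.0289') jar (908, array([603. , 240.6]), array([34.7, 35.4]), 83.0, 'circ', array([602.9, 240.4]), 18.4, 'zmed 0.0667')
tape (143, array([480.2,  93.8]), array([56.1, 52.5]), 34.6, 'circ', array([477.5,  94.3]), 30.0, 'zmed 0.0269')
jar (105, array([609.6, 239.8]), array([35.3, 36.4]), 80.2, 'circ', array([609.8, 239.4]), 19.3, 'zmed 0.0658')
cem (61, array([617.5, -82.9]), array([27.4, 26.4]), 75.1, 'circ', array([618.3, -83.7]), 15.5, 'zmed 0.0785')
white (50, array([476.5, -69.9]), array([21.8, 26.3]), 75.2, 'circ', array([475.5, -70. ]), 14.5, 'zmed 0.1001')
decoy (43, array([ 550. , -234.8]), array([25.7, 23.4]), 28.3, 'circ', array([ 549.2, -235.7]), 14.9, 'zmed 0.0969')
```

View pics/final.png

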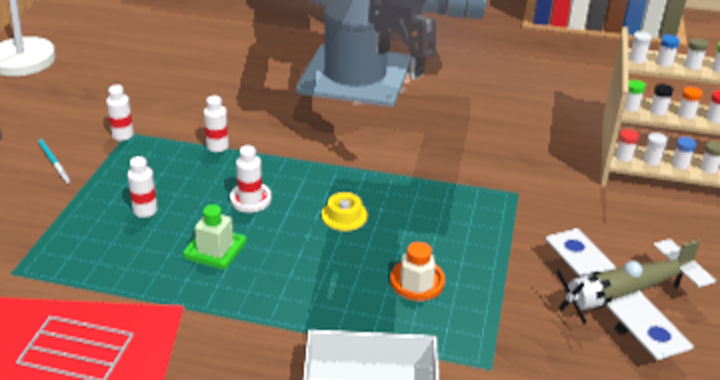

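The final view shows every item in its holder: jar (418,270), cement bottle (214,240), white bottle (249,180) and tape (345,208). The plane, knife and decoys look unmoved.

```bash
python3 -c "
from cell import order
print(order.job_done())"
```

```text
the job is handed in; nothing more can be done
None
```

All four items are in their holders and let go, placed in the order asked: jar, cement bottle, white bottle, tape. I handed the job in at about 35 s, and the white bottle moved was the one farthest from the base.

Last wrist-camera checks, with the gripper open and clear:

| Item | Top height (mm) | Expected (mm) | Offset from holder centre (mm) |
|---|---|---|---|
| Glue jar | 67 | 68 | about 2 |
| Cement bottle | 81.4 | 80 | under 1 |
| White bottle | 103 | 104 | about 1 |
| Tape roll | 29 | 30 | under 1 |

- **Undisturbed things:** in the final scene view, the aeroplane and the knife look unmoved. I did not measure their positions. One decoy bottle was measured and had not moved. The other two I judged only from the picture.
- **First jar grasp:** it closed too high, so I let go and repeated it lower.
- **Tool tilt:** the tool drifted up to about 2° off vertical, which the moves could not correct. It did not stop anything seating.
- **Camera disagreements:** the scene camera reads about 6 mm high in x compared with the top and wrist cameras, so I used the wrist readings. The cement cap looked 2 mm too high at first, but measured from the dish floor it was 76 mm, as it should be.

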